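# Load a spool on the winder's carousel and index it against its stop

## Task

Put the loose spool of thread over the carousel's empty post, all the way down and upright on the disc. Then push the carousel round anticlockwise (seen from above) by its upright push pin until its dark index arm meets the rubber-tipped stop screw; press it there gently but definitely for half a second, about 8 newtons at the screw and never as much as 13, and leave the arm resting against the rubber. Leave the thread cone, the jar and the screwdriver alone.

Things in the scene. Friction and masses are not known exactly. Their poses are not given: they have to be found in the camera images.
- spool_center (a point): centre (half-way up) of the loose spool, standing upright on the table: grey wound barrel 40 mm in diameter between two white flanges 48 mm in diameter and 4 mm thick, 60 mm high in all, 18 mm bore right through, 60 to 130 g; z up
- post (a point): foot of the carousel's one empty post, on its axis, at the disc's upper face (38 mm above the table). Steel, 12 mm in diameter, round top 37 mm above this point. Seen from above it stands 130 degrees anticlockwise of the index arm, 70 mm from the carousel's axis. A seated spool has its centre 30 mm above this point
- push_pin (a point): centre of the top of the upright steel push pin, 12 mm in diameter, which rises from the index arm 95 mm out from the carousel's axis; its top is 87 mm above the table and 35 mm of it stands free above the arm. Pushing force here = about 1.35 times the force at the stop screw + the drag (up to 3 N)
- carousel: spool carousel: aluminium disc 220 mm in diameter, upper face 38 mm above the table, turning freely on a cast base with a drag of about 0.3 N m; it stays where left. Origin on its axis, 30 mm above the table; z up, +x along the index arm. Hub 34 mm in diameter, 6 mm high. Two full spools, 48 mm in diameter, tops 98 mm up, are fixed 70 mm out at 195 and 260 degrees anticlockwise from +x
- index_end (a point): middle of the top of the index arm's outer end, 140 mm from the carousel's axis: a dark steel bar 14 mm wide, from 38 to 52 mm above the table, lying radially on the disc from 30 to 140 mm out, so that it overhangs the rim by 30 mm. Its flat leading side, 7 mm from its middle line, meets the stop screw
- stop: dark steel stop block outside the rim, fixed to the base. Origin at table level 128 mm from the carousel's axis; +x radially outward, +y anticlockwise along the rim. Block 22 mm (x), from y = 17 to 41 mm, top 64 mm above the table. A brass screw runs through it along y, 45 mm up, with a domed black rubber tip 14 mm in diameter facing -y, towards the oncoming index arm
- screw_axis (a point): point on the stop screw's axis, 45 mm above the table and 128 mm from the carousel's axis (x = y = 0 of the stop). NOT the tip: the screw's setting differs each time and the rubber dome's end lies anywhere from y = -27 to +9 mm, so the index arm meets it pointing between 15 degrees short of this point and 1 degree past it. Find it by feel: the screw is rigid, the hard rubber gives under 1 mm
- cone: bystander: cone of thread with a green core, 68 mm in diameter, 125 mm high; origin under its centre
- jar: bystander: clear jar with a steel cap, 56 mm in diameter, 70 mm high; origin under its centre
- driver: bystander: screwdriver with a black handle lying on the table; origin under its middle, +x towards its tip

How it is judged:
On the way, in this order (a step that is already met when the one before it is completed fails the run):
1. the spool is over the empty post, down on the disc and upright (horizontal distance between spool_center and post below 0.006 m and z of spool_center in the frame of carousel below 0.041 m and angle between spool_center's own z axis and vertical below 0.1 rad), for 0.2 s.
2. the index arm is pressed against the stop screw with more than 5 N for 0.3 s (contact force between carousel and stop above 5 N), for 0.3 s.
At the end, for the whole second after the job is handed in: the spool sits on the post, upright and down on the disc, and the carousel is at rest with its index arm still against the rubber tip (no gap over about 2 mm) (all of step 1 and angular speed of carousel below 0.05 rad/s and y of screw_c0 in the frame of carousel between 0.008 and 0.0165 m and y of screw_c0 in the frame of carousel between 0.008 and 0.0165 m and y of screw_c0 in the frame of carousel between 0.008 and 0.0165 m and y of screw_c0 in the frame of carousel between 0.008 and 0.0165 m and y of screw_c0 in the frame of carousel between 0.008 and 0.0165 m and x of screw_c0 in the frame of carousel above 0.1 m); the robot touches nothing.
It fails at once if the index arm is forced against the stop with 13 N or more (contact force between carousel and stop above 13 N).
It fails at once if the thread cone, the jar or the screwdriver is moved by over 30 mm (distance of any of cone, jar, driver from where it was at the start of the episode above 0.03 m).
It also fails if it takes over 64 s, if anything falls off the work surface, if the arm or the gripper's body presses on something with over 40 N, if the wrist force passes 120 N, or if a joint passes its speed limit or range.

## Robot

A 7-joint arm with a two-finger parallel gripper is mounted at the origin on the work surface. World frame = base frame: x ahead of the robot, y to its left, z up, the work surface at z = 0. Lengths are in m, angles in rad, forces in N, time in s.
With the tool pointing down it reaches from about 0.425 to 0.925 m from the base axis. Payload 6.8 kg.
Tool frame: the origin (TCP) lies at the very end of the fingers, on their centre line; the grasp point (between the pads) lies 19 mm behind it; z points along the fingers, y is the line along which they close (so a half turn about z gives the same grasp; the last joint's range is limited). The gripper opens to 85 mm and grips with 20 to 120 N. Pads are 22 mm wide; open, the fingers measure 114 mm over their backs; the gripper's body (76 mm by 85 mm) begins 54 mm behind the grasp point. The pads swing forward as they close: fully open they stand 13 mm farther back than shut.
Start: joints at [-1.312, 0.477, 0.022, 1.555, -0.011, 1.109, -0.083], TCP at [0.242, 0.63, 0.203] pointing down, gripper open.
Joint ranges: [-2.96, 2.96], [-0.34, 2.1], [-1.41, 1.46], [0.24, 2.44], [-1.37, 4.51], [0.17, 1.92], [-2.96, 2.96]. Speed limits (rad/s): [2.39, 2.39, 3.14, 3.14, 3.14, 3.14, 3.14].

## Interface

Orientations are given as a rotation vector (axis times angle).
In Python, from bench import get_obs, viewer, r gives the robot as it stands. The module is installed in compiled form; this text tells all that it offers.
- The arm moves only by the tool play_rows, never from a script. Its argument "commands" is a list that holds one entry, the list of rows, each a list of 5 numbers: the gripper's target within -1 to 1 (shut at 1, half-way at 0, fully open at -1), then the shift along the tool's x, y, z scaled (see below), then the turn about the tool's z scaled (see below). A call has 1 to 12 rows; each row is the pose to reach, as a shift and turn from the pose commanded when the call began, along the tool's axes at that moment; what a row does not reach only later rows make up. The controller multiplies each number of a shift by 0.2 m and each number of a turn by pi/2 rad. A row lasts 1/12 s, in which the tool goes at most 41.7 mm and 7.16 degrees, less where a joint would pass 70% of its speed; a pose out of reach is approached as far as the arm can. A call with a number of a shift or a turn outside -1 to 1 is refused whole. A call with a gripper value outside its range is refused whole. The fingers move at their own pace and stop on an object; "grip_force" is the grip in N (left out, the last holds). Time passes only in rows, so rows that repeat a pose let the fingers close. It gives the time, the measured TCP pose, the force, the opening and the grip force at its end, in the units of the state.
- get_obs(): the state, without advancing time (a new reading comes with each control period).
- viewer.grab_frame(name): name is "side" or "top"; returns a dict with "pixels" (384x512x3 uint8, red, green, blue), "fovy" (degrees; the focal length in pixels is half the picture's height over the tangent of half this angle, whatever the lens; pixels are square), "cx", "cy" (the principal point, pixels), "distortion" ([k1, k2, p1, p2, k3] as OpenCV has them; the pictures are not rectified), "world_to_cam" (4x4, takes a point from world to camera coordinates). Camera axes: x right, y up, looking along -z (the intrinsics and any distortion apply to the point x, -y, -z); pixel columns grow to the right and rows downward; lengths in m; the calibration is good to about 2 mm. A picture is of the moment at which its call begins. There is no depth.
- r.hand_in(): hands the job in; it is judged then, once.
Trained networks look in a picture, given as the dict that the camera call returned (one of the last four; its "shot" number tells which), for a name from the list of things; names that differ only in an ending like _2 or _b are one class to them, and where a whole thing is asked for, a point or a joint stands for the part that bears it (a point fixed in the world has none). Each returns a list of dicts, best first, with "score" (0 to 1); they miss things now and then, are a little off and sometimes report something else, mostly with a low value. They report only what shows in the picture. A call takes as long as a camera call.
- viewer.trace(picture, thing): "pixels" (384x512 bool, what is visible of it) and "rect" ([left, top, right, bottom] in pixels, round what is visible of it).
The state is a dict: "clock": time; "joints": joint angles; "qvel": joint speeds; "tau": joint torques, N m; "tcp_pos": TCP position; "orientation": TCP orientation; "contact_force": force on the tool from outside, world axes, zero at the start; "moment": the same for the moment, N m; "grip_width": finger opening in m; "gripper_force": force on a finger pad.
Only numpy, scipy, OpenCV 4.12 (cv2) and the standard library are available. Lean on these libraries where they do the work, as an engineer would, in place of code of your own. Each camera call takes 0.05 s, during which the arm holds its last target. There are 200 camera calls.

## Working session

There is one attempt and no reset: what is moved stays moved. The work goes in short steps, Python scripts to look and compute and a tool call to move; the robot and the scene stay as the last step left them, time stands still between calls to the robot, and variables do not carry over. Pictures are saved under pics/ and viewed, at most 10 in all, crops included, and the job is handed in when it is done.

Besides the shell and the picture viewer there is one more tool, called after ">>>" as name([rows], argument=value, ...), one row to a line, values as JSON. play_rows: Moves the arm, as the interface text tells. Shifts and turns lie within -1 to 1; 1 stands for 0.2 m of shift or pi/2 rad of turn. Its arguments: {"type":"object","properties":{"commands":{"type":"array","items":{"type":"array","items":{"type":"array","items":{"type":"number","minimum":-1,"maximum":1}}}},"grip_force":{"type":"number"}},"required":["commands"]}

```bash
mkdir -p pics
cat > h.py <<'E'
import numpy as np, cv2
from scipy.optimize import least_squares
from scipy.spatial.transform import Rotation as R
from bench import get_obs, viewer, r
def cam(p):
    h,w=p["pixels"].shape[:2]; f=h/2/np.tan(np.radians(p["fovy"])/2)
    K=np.array([[f,0,p["cx"]],[0,f,p["cy"]],[0,0,1.]]); D=np.array(p["distortion"],float)
    M=np.diag([1,-1,-1,1.])@np.array(p["world_to_cam"]); return K,D,M
def proj(p,X):
    K,D,M=cam(p); X=np.atleast_2d(np.asarray(X,float))
    return cv2.projectPoints(X,cv2.Rodrigues(M[:3,:3])[0],M[:3,3],K,D)[0].reshape(-1,2)
def ray(p,uv):
    K,D,M=cam(p); n=cv2.undistortPoints(np.array(uv,float).reshape(-1,1,2),K,D).reshape(-1,2)
    d=np.c_[n,np.ones(len(n))]@M[:3,:3]; c=-M[:3,:3].T@M[:3,3]; return c,d
def onz(p,uv,z):
    c,d=ray(p,uv); return c+d*((z-c[2])/d[:,2])[:,None]
E
python3 - <<'E'
from h import *
np.set_printoptions(precision=4,suppress=True)
o=get_obs(); print(o["clock"],o["tcp_pos"],o["orientation"],o["contact_force"],o["grip_width"])
print(R.from_rotvec(o["orientation"]).as_matrix())
for n in ["side","top"]:
    p=viewer.grab_frame(n); cv2.imwrite(f"pics/{n}0.png",p["pixels"][:,:,::-1])
    K,D,M=cam(p); print(n,K[0,0],"campos",-M[:3,:3].T@M[:3,3],D)
    for t in ["spool_center","post","push_pin","carousel","index_end","stop","screw_axis","cone","jar","driver"]:
        for x in viewer.trace(p,t)[:2]:
            m=x["pixels"]; ys,xs=np.nonzero(m); print(t,round(x["score"],2),x["rect"],m.sum(),xs.mean().round(1),ys.mean().round(1))
E
```

```text
0.0 [0.2419 0.6295 0.202 ] [-0.5728 -3.0887  0.0029] [-0.3629  0.4453  0.2694] 0.08502777128633146
[[-0.9335  0.3586 -0.0005]
 [ 0.3586  0.9335 -0.0018]
 [-0.0002 -0.0019 -1.    ]]
side 464.74574499017365 campos [ 0.1795 -0.8344  0.8037] [-0.0844  0.      0.      0.      0.    ]
spool_center 0.78 [273.5, 302.3, 296.2, 337.4] 698 283.6 320.3
post 0.67 [210.5, 181.0, 303.5, 228.8] 3400 251.6 202.1
push_pin 0.85 [213.4, 177.3, 302.3, 227.8] 3401 252.1 201.9
carousel 0.85 [210.1, 178.4, 302.4, 230.5] 3459 251.6 201.9
index_end 0.96 [209.3, 174.6, 301.4, 227.4] 3430 251.8 202.1
stop 0.51 [368.1, 269.8, 394.2, 307.7] 817 380.0 289.0
stop 0.43 [229.1, 165.1, 255.4, 180.0] 181 246.5 170.9
screw_axis 0.54 [230.5, 160.8, 256.8, 180.1] 187 246.7 171.2
cone 0.77 [167.5, 132.6, 190.0, 178.8] 687 177.5 157.4
jar 0.97 [367.8, 268.9, 393.7, 308.9] 860 380.2 288.9
jar 0.6 [211.9, 174.8, 303.6, 226.3] 3419 251.9 202.1
driver 0.55 [201.6, 144.6, 261.0, 157.2] 274 221.9 151.5
top 360.56438579046795 campos [0.3814 0.069  1.2009] [-0.0795  0.      0.      0.      0.    ]
spool_center 0.54 [361.0, 219.0, 380.7, 235.5] 251 369.8 225.8
post 0.62 [214.8, 158.1, 282.0, 226.4] 3416 249.7 193.6
push_pin 0.72 [213.2, 159.6, 284.2, 229.8] 3587 250.2 193.3
carousel 0.69 [216.4, 158.3, 285.9, 226.1] 3507 250.1 193.5
carousel 0.44 [150.4, 147.0, 168.0, 201.9] 199 157.1 182.8
index_end 0.97 [217.4, 159.0, 281.8, 222.7] 3521 249.8 193.8
cone 0.86 [150.0, 218.7, 172.1, 238.4] 394 162.0 229.9
jar 0.72 [364.5, 148.2, 383.4, 164.5] 325 372.6 156.7
driver 0.55 [151.4, 147.0, 169.7, 201.2] 311 157.6 181.3
```

Run:
```python
import cv2
a=cv2.imread('pics/side0.png'); b=cv2.imread('pics/top0.png')
a=cv2.resize(a[130:240,160:320],(800,550),interpolation=cv2.INTER_CUBIC)
b=cv2.resize(b[140:250,200:310],(600,600),interpolation=cv2.INTER_CUBIC)
cv2.imwrite('pics/s1.png',a);cv2.imwrite('pics/t1.png',b)
```

```text
(no output)
```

View pics/s1.png

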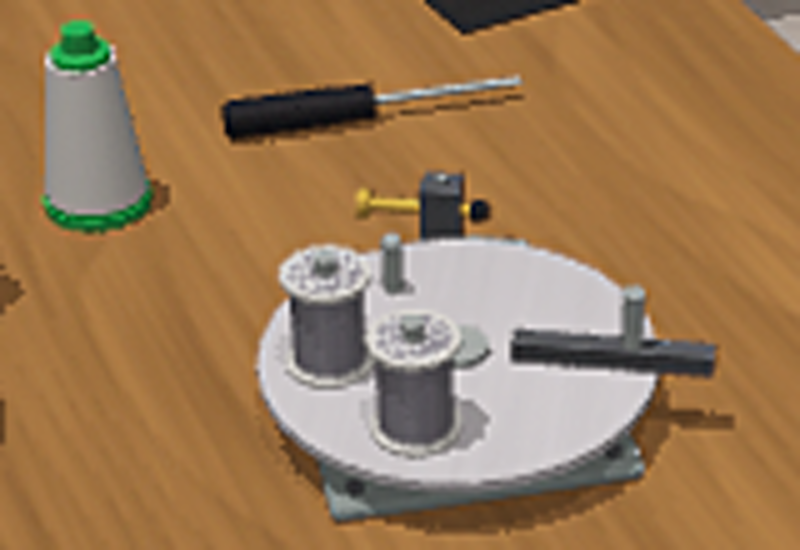

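View pics/t1.png

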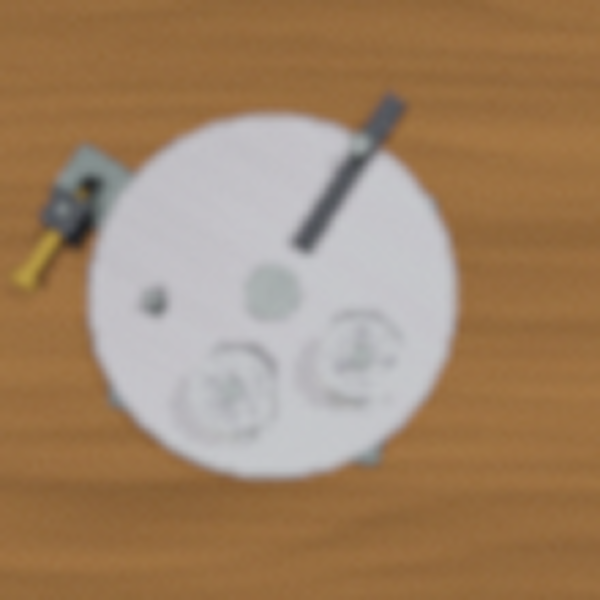

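View pics/top0.png

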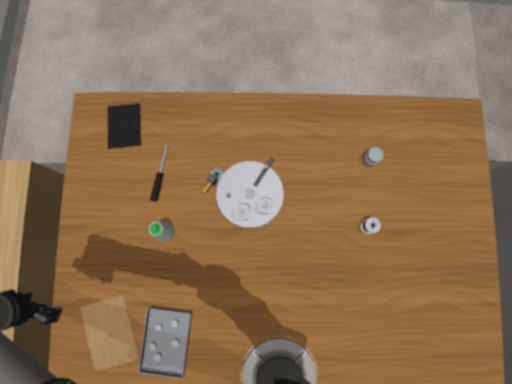

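The side view shows the disc with the post at crop (391,238), push pin top (634,290), and arm end (717,358). The stop is at the back-left with its rubber tip at (480,210). The top view shows the spool at (371,226), well clear of the carousel.

```bash
cat > f.py <<'E'
from h import *
def mask(p,box,vmin=0,smax=60):
    hsv=cv2.cvtColor(p["pixels"],cv2.COLOR_RGB2HSV); m=((hsv[...,1]<smax)&(hsv[...,2]>vmin)).astype(np.uint8)
    z=np.zeros_like(m); l,t,r_,b=box; z[t:b,l:r_]=m[t:b,l:r_]
    n,lab,st,_=cv2.connectedComponentsWithStats(z); k=1+np.argmax(st[1:,4]); 
    pts=np.argwhere(lab==k)[:,::-1].astype(np.int32); return pts
def hc(pts):
    h=cv2.convexHull(pts.astype(np.float32)); m=cv2.moments(h); return np.array([m["m10"]/m["m00"],m["m01"]/m["m00"]]),m["m00"]
A=np.linspace(0,2*np.pi,72,endpoint=False)
def cyl(x,y,z0,z1,rad):
    return np.vstack([np.c_[x+rad*np.cos(A),y+rad*np.sin(A),0*A+z] for z in (z0,z1)])
def fitcyl(obs,z0,z1,rad,x0):
    T=[(p,)+hc(pts) for p,pts in obs]
    f=lambda v:np.concatenate([hc(proj(p,cyl(v[0],v[1],z0,z1,rad)))[0]-c for p,c,a in T])
    s=least_squares(f,x0,diff_step=1e-3); print("res",s.fun.round(2),[(a,hc(proj(p,cyl(*s.x,z0,z1,rad)))[1].round()) for p,c,a in T]); return s.x
E
cat > m1.py <<'E'
from f import *
np.set_printoptions(precision=4,suppress=True)
S=viewer.grab_frame("side");T=viewer.grab_frame("top")
sp=fitcyl([(S,mask(S,(262,292,306,346))),(T,mask(T,(352,208,390,244)))],0,.06,.024,[.5,-.3]); print("spool",sp)
ct=fitcyl([(T,mask(T,(205,150,295,235),150))],.030,.038,.11,[.5,0.1]);print("disc top",ct)
ct2=fitcyl([(T,mask(T,(205,150,295,235),150)),(S,mask(S,(205,172,298,230),150))],.030,.038,.11,[.5,0.1]);print("disc(both; side has spools)",ct2)
s=lambda u,v:((u+.5)/5-.5+160,(v+.5)/5-.5+130); t=lambda u,v:((u+.5)/5.4545-.5+200,(v+.5)/5.4545-.5+140)
def c(p,q,z): return onz(p,[q],z)[0,:2]
P={"hub":(None,t(272,293),.044),"post":(s(391,238),t(152,297),.075),"pin":(s(634,289),t(359,143),.087),
 "end":(s(716,347),t(398,95),.052),"inner":(s(513,333),t(302,249),.052),"tip":(s(480,210),t(80,240),.045),"blocktop":(s(443,180),t(66,207),.064),"boltend":(s(362,202),t(22,279),.045)}
for k,(a,b,z) in P.items():
    for n,p,q in (("S",S,a),("T",T,b)):
        if q is None: continue
        w=c(p,q,z); d=w-ct; print(k,n,w,"r",np.hypot(*d).round(4),"ang",np.degrees(np.arctan2(d[1],d[0])).round(1))
E
python3 m1.py
```

```text
Traceback (most recent call last):
  File "m1.py", line 4, in <module>
    sp=fitcyl([(S,mask(S,(262,292,306,346))),(T,mask(T,(352,208,390,244)))],0,.06,.024,[.5,-.3]); print("spool",sp)
  File "f.py", line 15, in fitcyl
    s=least_squares(f,x0,diff_step=1e-3); print("res",s.fun.round(2),[(a,hc(proj(p,cyl(*s.x,z0,z1,rad)))[1].round()) for p,c,a in T]); return s.x
                                                                         ^^^^^^^^^^^^^^^^^^^^^^^^^^^^^^^^^^^^^^^^
AttributeError: 'float' object has no attribute 'round'
```

```bash
sed -i 's/\[1\].round()) for/[1]) for/' f.py; python3 m1.py
```

```text
res [-0.   -0.27  0.32  0.13] [(726.0, 772.570520022884), (252.5, 251.14435771852732)]
spool [ 0.4737 -0.296 ]
res [ 0. -0.] [(3549.0, 3509.2632428588113)]
disc top [0.5747 0.1009]
res [-0.6   0.18  0.35  0.64] [(3549.0, 3510.1398514686152), (3176.0, 3249.2778893687064)]
disc(both; side has spools) [0.5741 0.1028]
hub T [0.5736 0.1007] r 0.0011 ang -169.2
post S [0.5628 0.1637] r 0.0639 ang 100.7
post T [0.5653 0.1694] r 0.0692 ang 97.8
pin S [0.6552 0.0488] r 0.0959 ang -32.9
pin T [0.6556 0.0503] r 0.0954 ang -32.0
end S [0.694  0.0257] r 0.141 ang -32.2
end T [0.6943 0.0265] r 0.1409 ang -31.9
inner S [0.6003 0.0829] r 0.0313 ang -35.0
inner T [0.599  0.0831] r 0.0302 ang -36.2
tip S [0.6373 0.2098] r 0.1256 ang 60.1
tip T [0.6042 0.2162] r 0.119 ang 75.6
blocktop S [0.6191 0.2216] r 0.1287 ang 69.8
blocktop T [0.6203 0.2227] r 0.1301 ang 69.5
boltend S [0.5774 0.247 ] r 0.1462 ang 88.9
boltend T [0.5801 0.2501] r 0.1493 ang 87.9
```

```bash
cat >> h.py <<'E'
def go(dst,yaw=None,start=None,syaw=None):
    "shift (scaled) & turn needed from commanded pose to dst (world), yaw of tool y in deg"
    o=get_obs(); p=np.array(o["tcp_pos"]) if start is None else np.array(start)
    Rm=R.from_rotvec(o["orientation"]).as_matrix()
    cy=np.degrees(np.arctan2(Rm[1,1],Rm[0,1])) if syaw is None else syaw
    a=np.radians(cy); Y=np.array([np.cos(a),np.sin(a),0]); Z=np.array([0,0,-1.]); X=np.cross(Y,Z)
    d=np.array(dst)-p; t=0 if yaw is None else -((yaw-cy+180)%360-180)/90
    print("cyaw",round(cy,1),"shift",(np.array([X@d,Y@d,Z@d])/.2).round(4),"turn",round(t,4)); return np.array(dst),(cy if yaw is None else yaw)
E
python3 - <<'E'
from h import *
w=[([.42,.45,.2],39),([.52,.22,.2],9),([.54,-.03,.2],-21),([.52,-.2,.15],-50),([.474,-.296,.1],-50)]
s=[.242,.63,.202];y=69.
for d,yy in w: s,y=go(d,yy,s,y)
E
```

```text
cyaw 69.0 shift [-1.1534 -0.5213  0.01  ] turn 0.3333
cyaw 39 shift [-1.2084 -0.3351  0.    ] turn 0.3333
cyaw 9 shift [-1.2503 -0.0968  0.    ] turn 0.3333
cyaw -21 shift [-0.8294  0.2113  0.25  ] turn 0.3222
cyaw -50 shift [-0.4847  0.2199  0.25  ] turn 0.0
```

>>> play_rows([
  [[-1, -0.2, -0.1, 0, 0.07], [-1, -0.4, -0.2, 0, 0.14], [-1, -0.6, -0.3, 0, 0.21], [-1, -0.8, -0.4, 0, 0.28], [-1, -1, -0.5, 0, 0.33], [-1, -1, -0.5, 0, 0.33]],
], grip_force=40)

```text
clock: 1.8
tcp_pos: [0.3985, 0.4589, 0.2035]
orientation: [1.362, 2.827, -0.001]
contact_force: [1.7, -1.2, 0.2]
grip_width: 0.0855
gripper_force: 0.0
```

>>> play_rows([
  [[-1, -0.2, -0.08, 0, 0.07], [-1, -0.4, -0.15, 0, 0.14], [-1, -0.6, -0.22, 0, 0.21], [-1, -0.8, -0.29, 0, 0.28], [-1, -1, -0.36, 0, 0.33]],
])

```text
clock: 2.22
tcp_pos: [0.4627, 0.2668, 0.2033]
orientation: [-2.034, -2.394, -0.001]
contact_force: [1.0, -0.1, -0.1]
grip_width: 0.0855
gripper_force: 0.0
```

>>> play_rows([
  [[-1, -0.2, -0.03, 0, 0.07], [-1, -0.4, -0.06, 0, 0.14], [-1, -0.6, -0.09, 0, 0.21], [-1, -0.8, -0.12, 0, 0.28], [-1, -1, -0.15, 0, 0.33]],
])

```text
clock: 2.63
tcp_pos: [0.4658, 0.0646, 0.2033]
orientation: [-2.58, -1.792, -0.002]
contact_force: [0.8, 0.7, 0.2]
grip_width: 0.0854
gripper_force: 0.0
```

Run:
```python
from h import *
o=get_obs();print(o["clock"],o["tcp_pos"])
s,y=go([.5,-.2,.15],-50);go([.474,-.296,.13],-50,s,y);go([.474,-.296,.13],-50)
```

```text
2.6333 [0.46583387 0.06461825 0.20327956]
cyaw -20.4 shift [-1.1803  0.6219  0.2664] turn 0.3286
cyaw -50 shift [-0.4081  0.2841  0.1   ] turn 0.0
cyaw -20.4 shift [-1.6755  0.6676  0.3664] turn 0.3286
```

>>> play_rows([
  [[-1, -0.18, 0.08, 0, 0.07], [-1, -0.36, 0.16, 0.05, 0.14], [-1, -0.54, 0.24, 0.1, 0.21], [-1, -0.72, 0.32, 0.15, 0.28], [-1, -0.9, 0.4, 0.2, 0.33], [-1, -0.9, 0.4, 0.2, 0.33], [-1, -0.9, 0.4, 0.2, 0.33]],
])

```text
clock: 3.22
tcp_pos: [0.4786, -0.1327, 0.1627]
orientation: [2.953, 1.071, -0.002]
contact_force: [0.0, 0.8, -1.0]
grip_width: 0.0855
gripper_force: 0.0
```

Run:
```python
from h import *
o=get_obs();print(o["clock"],o["tcp_pos"],o["qvel"])
go([.474,-.296,.12],-50)
```

```text
3.2167 [ 0.47857592 -0.13269334  0.16271894] [-0.0493715  -0.02004689 -0.0517489  -0.00119988 -0.00086956  0.00922165
 -0.00775918]
cyaw -50.1 shift [-0.5411  0.6119  0.2136] turn -0.0013
```

>>> play_rows([
  [[-1, -0.14, 0.15, 0.05, 0], [-1, -0.27, 0.3, 0.1, 0], [-1, -0.41, 0.46, 0.16, 0], [-1, -0.54, 0.612, 0.21, 0], [-1, -0.541, 0.612, 0.3, 0], [-1, -0.541, 0.612, 0.45, 0], [-1, -0.541, 0.612, 0.6, 0], [-1, -0.541, 0.612, 0.7, 0], [-1, -0.541, 0.612, 0.753, 0], [-1, -0.541, 0.612, 0.753, 0], [-1, -0.541, 0.612, 0.753, 0]],
])

```text
clock: 4.13
tcp_pos: [0.4763, -0.2927, 0.0128]
orientation: [-2.949, -1.081, -0.001]
contact_force: [-0.2, 0.6, 0.2]
grip_width: 0.0856
gripper_force: 0.0
```

Run:
```python
from h import *
o=get_obs();print(o["tcp_pos"],o["contact_force"])
go([.474,-.296,.012],-50)
p=viewer.grab_frame("side")
i=p["pixels"][250:360,210:370,::-1]; cv2.imwrite("pics/g.png",cv2.resize(i,(800,550),interpolation=2))
```

```text
[ 0.47634202 -0.2926965   0.01284108] [-0.22821593  0.59975474  0.20222414]
cyaw -49.7 shift [-0.0196  0.005   0.0042] turn 0.0031
```

View pics/g.png

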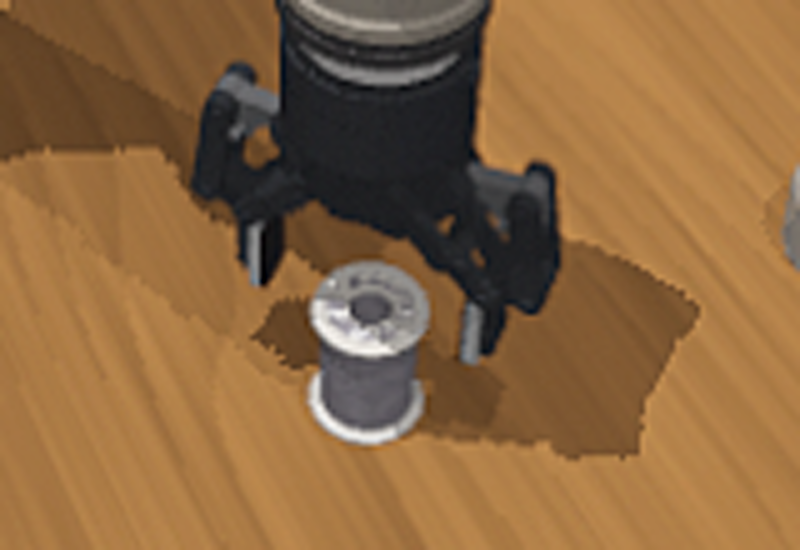

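Run:
```python
from h import *
p=viewer.grab_frame("side");np.set_printoptions(precision=1,suppress=True)
for z in (.0128,.026,.04): print(z,(proj(p,[[.449,-.260,z],[.504,-.3255,z],[.4763,-.2927,z]])-[210,250])*5)
print((proj(p,[[.4737,-.296,z] for z in (0,.03,.06)])-[210,250])*5)
T=viewer.grab_frame("top"); cv2.imwrite("pics/g2.png",cv2.resize(T["pixels"][180:260,320:420,::-1],(800,640),interpolation=2)[:600])
```

```text
0.0128 [[274.9 332.4]
 [462.8 402.9]
 [367.  367.3]]
0.026 [[274.9 312.3]
 [464.5 382.8]
 [367.9 347.3]]
0.04 [[275.  290.7]
 [466.4 361.2]
 [368.8 325.6]]
[[364.2 394.3]
 [366.1 349. ]
 [368.1 301.9]]
```

View pics/g2.png

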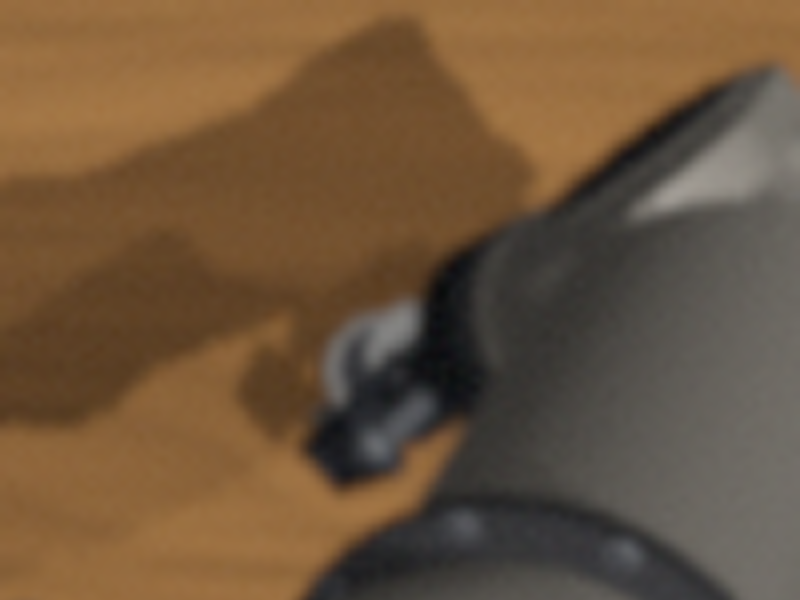

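The side view shows the open fingers straddling the spool, with pad ends near (258,285) and (470,362) and the spool top at (370,307). I'll go slightly lower and close.

>>> play_rows([
  [[-1, -0.015, 0.005, 0.025, 0], [0, -0.015, 0.005, 0.025, 0], [1, -0.015, 0.005, 0.025, 0], [1, -0.015, 0.005, 0.025, 0], [1, -0.015, 0.005, 0.025, 0], [1, -0.015, 0.005, 0.025, 0], [1, -0.015, 0.005, 0.025, 0], [1, -0.015, 0.005, 0.025, 0]],
], grip_force=40)

```text
clock: 4.95
tcp_pos: [0.4741, -0.2963, 0.0079]
orientation: [2.95, 1.079, 0.001]
contact_force: [-1.1, 0.1, 5.8]
grip_width: 0.0474
gripper_force: 40.5
```

Run:
```python
from h import *
o=get_obs();print(o["tcp_pos"],o["contact_force"],o["grip_width"],o["gripper_force"],o["qvel"])
p=viewer.grab_frame("side")
i=p["pixels"][270:350,230:340,::-1]; cv2.imwrite("pics/g3.png",cv2.resize(i,(800,582),interpolation=2))
```

```text
[ 0.47408787 -0.29628671  0.00791317] [-1.0788315   0.07981394  5.79799062] 0.0473817422031745 40.47504723072052 [-1.42013203e-03 -9.36531740e-04 -3.36490598e-04 -8.92552531e-04
 -9.86546863e-05 -3.14418695e-04 -2.71526235e-03]
```

View pics/g3.png

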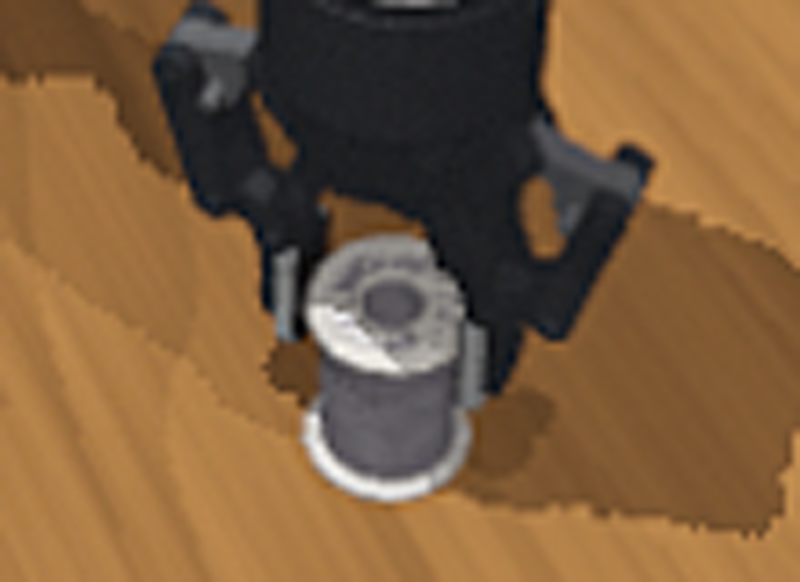

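The spool is held by its top flange at 47.4 mm opening, and it is centred on the TCP. That will do, so I'll lift it and carry it.

Run:
```python
from h import *
s,y=go([.474,-.296,.13],-50)
s,y=go([.52,-.06,.13],-50,s,y)
go([.565,.171,.13],-50,s,y)
```

```text
cyaw -49.8 shift [ 0.0007 -0.0012 -0.6105] turn 0.0019
cyaw -50 shift [ 0.9347 -0.7561  0.    ] turn 0.0
cyaw -50 shift [ 0.9148 -0.7402  0.    ] turn 0.0
```

>>> play_rows([
  [[1, 0, 0, -0.03, 0], [1, 0, 0, -0.1, 0], [1, 0, 0, -0.2, 0], [1, 0, 0, -0.32, 0], [1, 0, 0, -0.44, 0], [1, 0, 0, -0.54, 0], [1, 0, 0, -0.61, 0], [1, 0, 0, -0.61, 0], [1, 0, 0, -0.61, 0]],
])

```text
clock: 5.75
tcp_pos: [0.4743, -0.296, 0.1298]
orientation: [2.95, 1.079, 0.002]
contact_force: [-0.3, -0.3, -1.5]
grip_width: 0.0473
gripper_force: 41.4
```

>>> play_rows([
  [[1, 0.05, -0.04, 0, 0], [1, 0.14, -0.11, 0, 0], [1, 0.26, -0.21, 0, 0], [1, 0.38, -0.31, 0, 0], [1, 0.5, -0.4, 0, 0], [1, 0.62, -0.5, 0, 0], [1, 0.74, -0.6, 0, 0], [1, 0.83, -0.67, 0, 0], [1, 0.9, -0.73, 0, 0], [1, 0.93, -0.756, 0, 0]],
])

```text
clock: 6.58
tcp_pos: [0.518, -0.0571, 0.1279]
orientation: [-2.947, -1.085, 0.003]
contact_force: [-0.2, -0.0, -1.4]
grip_width: 0.0471
gripper_force: 41.4
```

>>> play_rows([
  [[1, 0.05, -0.04, 0, 0], [1, 0.14, -0.11, 0, 0], [1, 0.26, -0.21, 0, 0], [1, 0.38, -0.31, 0, 0], [1, 0.5, -0.4, 0, 0], [1, 0.62, -0.5, 0, 0], [1, 0.74, -0.6, 0, 0], [1, 0.83, -0.67, 0, 0], [1, 0.9, -0.73, 0, 0], [1, 0.92, -0.744, 0, 0], [1, 0.92, -0.744, 0, 0], [1, 0.92, -0.744, 0, 0]],
])

```text
clock: 7.58
tcp_pos: [0.5628, 0.1698, 0.129]
orientation: [2.95, 1.076, -0.002]
contact_force: [0.7, -0.1, -1.0]
grip_width: 0.0474
gripper_force: 41.4
```

Run:
```python
from h import *
np.set_printoptions(precision=4,suppress=True)
o=get_obs();print(o["clock"],o["tcp_pos"],o["contact_force"],o["grip_width"],o["qvel"])
go([.565,.171,.13],-50)
p=viewer.grab_frame("side");T=viewer.grab_frame("top")
t=o["tcp_pos"]
print(proj(p,[[t[0],t[1],t[2]-.008+h] for h in (0,.03,.06)]), "posttop",proj(p,[[.565,.171,.075],[.565,.171,.038]]))
i=p["pixels"][130:240,200:360,::-1]; cv2.imwrite("pics/p1.png",cv2.resize(i,(800,550),interpolation=2))
```

```text
7.5833 [0.5628 0.1698 0.129 ] [ 0.7113 -0.0974 -0.9589] 0.04738598184643875 [ 0.0109 -0.0106  0.0147  0.0117  0.0017  0.0009 -0.0014]
cyaw -49.9 shift [ 0.0121  0.0023 -0.0049] turn 0.0009
[[236.4087 162.1414]
 [236.0286 152.7344]
 [235.6392 143.0642]] posttop [[237.5236 175.6773]
 [237.9538 186.4637]]
```

View pics/p1.png

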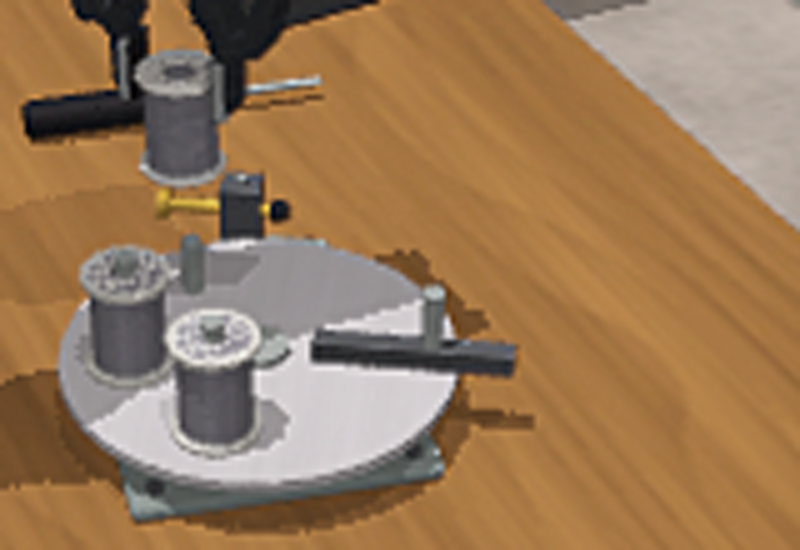

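The side view shows the spool hanging upright above the post, with the spool axis at crop (180,120) and the post top at (193,234). I'll correct slightly and descend.

Run:
```python
from h import *
s,y=go([.566,.170,.072],-50)
a=cv2.imread("pics/side0.png").astype(int)[176:190,232:246]
print(a.sum(2)//3)
```

```text
cyaw -50.0 shift [0.0141 0.007  0.2866] turn 0.0
[[117 116 116 117 117 130 133 120 106 108 113 115  38  43]
 [118 116 116 115 130 188 190 169 102 102 109 116  66  61]
 [119 117 115 117 134 168 177 143 108 131 139 163 156 158]
 [112 116 122 120 104 125 127 109 161 218 209 205 207 207]
 [129 147 176 175 153  81  88  85 134 211 201 197 198 200]
 [224 209 208 206 149  94  93  89 134 210 199 197 197 198]
 [215 208 202 203 148  94  98  89 136 211 199 197 197 198]
 [202 215 200 203 146  94  98  89 137 211 198 198 198 198]
 [176 214 203 205 145  95  99  90 137 211 200 198 197 199]
 [206 182 177 204 131  95 100  91 135 208 202 199 198 200]
 [212 130 182 186 130  93  99  88  89 151 201 200 199 199]
 [158 169 208 206 166  91  92  83  88 137 144 204 199 200]
 [105 212 204 206 204 135 108 116 132 147 154 203 200 200]
 [ 98 215 204 202 205 208 192 213 209 206 203 200 200 199]]
```

>>> play_rows([
  [[1, 0.015, 0.005, 0.05, 0], [1, 0.015, 0.005, 0.13, 0], [1, 0.015, 0.005, 0.19, 0], [1, 0.015, 0.005, 0.23, 0], [1, 0.015, 0.005, 0.255, 0], [1, 0.015, 0.005, 0.27, 0], [1, 0.015, 0.005, 0.28, 0], [1, 0.015, 0.005, 0.287, 0], [1, 0.015, 0.005, 0.287, 0]],
])

```text
clock: 8.43
tcp_pos: [0.566, 0.1722, 0.072]
orientation: [2.95, 1.078, -0.0]
contact_force: [-0.6, -2.5, -2.3]
grip_width: 0.0473
gripper_force: 41.4
```

>>> play_rows([
  [[1, -0.0065, 0.0075, 0, 0], [1, -0.0065, 0.0075, 0, 0], [1, -0.0065, 0.0075, 0.02, 0], [1, -0.0065, 0.0075, 0.04, 0]],
])

```text
clock: 8.77
tcp_pos: [0.5664, 0.1715, 0.0642]
orientation: [-2.95, -1.079, -0.002]
contact_force: [-0.1, -0.8, -1.0]
grip_width: 0.0471
gripper_force: 41.5
```

Free of side load and below the post's top, so the post is in the bore. I'll continue down.

>>> play_rows([
  [[1, 0, 0, 0.02, 0], [1, 0, 0, 0.04, 0], [1, 0, 0, 0.055, 0], [1, 0, 0, 0.07, 0], [1, 0, 0, 0.077, 0], [1, 0, 0, 0.077, 0]],
])

```text
clock: 9.27
tcp_pos: [0.5657, 0.171, 0.0481]
orientation: [2.95, 1.079, -0.001]
contact_force: [0.6, 0.7, -1.0]
grip_width: 0.047
gripper_force: 41.5
```

>>> play_rows([
  [[1, 0, 0, 0.005, 0], [1, 0, 0, 0.01, 0], [1, 0, 0, 0.01, 0]],
])

```text
clock: 9.52
tcp_pos: [0.5659, 0.171, 0.0465]
orientation: [-2.95, -1.079, -0.0]
contact_force: [0.4, -0.0, -1.5]
grip_width: 0.0473
gripper_force: 41.5
```

>>> play_rows([
  [[0.2, 0, 0, 0, 0], [-0.2, 0, 0, 0, 0], [-0.6, 0, 0, 0, 0], [-1, 0, 0, 0, 0], [-1, 0, 0, 0, 0], [-1, 0, 0, 0, 0]],
])

```text
clock: 10.02
tcp_pos: [0.5661, 0.171, 0.0467]
orientation: [-2.95, -1.079, -0.0]
contact_force: [-0.3, 0.7, -0.1]
grip_width: 0.085
gripper_force: 0.0
```

>>> play_rows([
  [[-1, 0, 0, -0.05, 0], [-1, 0, 0, -0.15, 0], [-1, 0, 0, -0.3, 0], [-1, 0, 0, -0.4, 0], [-1, 0, 0, -0.45, 0], [-1, 0, 0, -0.45, 0]],
])

```text
clock: 10.52
tcp_pos: [0.5676, 0.1714, 0.1393]
orientation: [-2.95, -1.079, -0.007]
contact_force: [0.0, 0.4, 0.2]
grip_width: 0.0854
gripper_force: 0.0
```

Run:
```python
from h import *
o=get_obs();print(o["clock"],o["tcp_pos"],o["contact_force"],o["grip_width"],o["joints"])
p=viewer.grab_frame("side")
i=p["pixels"][130:240,200:360,::-1]; cv2.imwrite("pics/p2.png",cv2.resize(i,(800,550),interpolation=2))
```

```text
10.5167 [0.56761189 0.17142215 0.13931992] [0.00544852 0.37728938 0.18100459] 0.08542475409150928 [-0.88782497  0.47503916  0.65394864  1.85645652 -0.35725272  0.9243763
 -0.93938252]
```

View pics/p2.png

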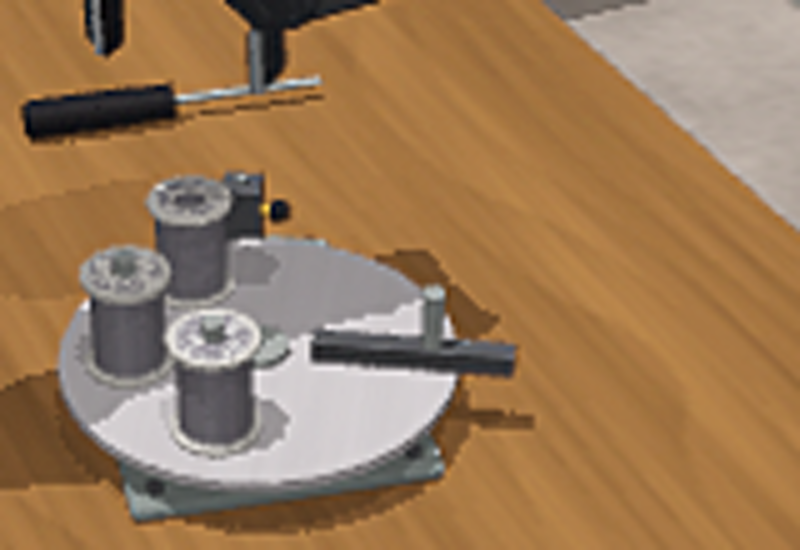

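The spool is seated on the post: its flange top is at crop (190,195), upright and level with its neighbours. Next I shut the gripper and go behind the push pin.

Run:
```python
from h import *
np.set_printoptions(precision=4,suppress=True)
c=np.array([.5745,.1015]);th=np.radians(-32.3)
P=c+.095*np.array([np.cos(th),np.sin(th)]);t=np.array([-np.sin(th),np.cos(th)])
a=P-.029*t; print(P,a); s,y=go([*a,.139],-32.3); go([*a,.060],-32.3,s,y)
for ph in range(0,42,3):
    f=np.radians(ph);s=.017
    print(ph,(np.array([.095*np.sin(f)-s*np.cos(f)+s,.095*np.cos(f)+s*np.sin(f)-.095])/.2).round(4),round(-ph/90,4))
```

```text
[0.6548 0.0507] [0.6393 0.0262]
cyaw -49.8 shift [-0.1901  0.7893 -0.0074] turn -0.1945
cyaw -32.3 shift [0.    0.    0.395] turn -0.0
0 [0. 0.] 0.0
3 [0.025  0.0038] -0.0333
6 [0.0501 0.0063] -0.0667
9 [0.0754 0.0074] -0.1
12 [0.1006 0.0073] -0.1333
15 [0.1258 0.0058] -0.1667
18 [0.1509 0.003 ] -0.2
21 [ 0.1759 -0.0011] -0.2333
24 [ 0.2005 -0.0065] -0.2667
27 [ 0.2249 -0.0132] -0.3
30 [ 0.2489 -0.0211] -0.3333
33 [ 0.2724 -0.0303] -0.3667
36 [ 0.2954 -0.0408] -0.4
39 [ 0.3179 -0.0524] -0.4333
```

>>> play_rows([
  [[-0.5, -0.03, 0.14, 0, -0.04], [0, -0.07, 0.29, 0, -0.08], [0.5, -0.11, 0.45, 0, -0.12], [1, -0.15, 0.61, 0, -0.16], [1, -0.19, 0.74, 0, -0.194], [1, -0.19, 0.789, 0, -0.194], [1, -0.19, 0.789, 0.1, -0.194], [1, -0.19, 0.789, 0.23, -0.194], [1, -0.19, 0.789, 0.35, -0.194], [1, -0.19, 0.789, 0.388, -0.194], [1, -0.19, 0.789, 0.388, -0.194], [1, -0.19, 0.789, 0.388, -0.194]],
], grip_force=30)

```text
clock: 11.57
tcp_pos: [0.6384, 0.0262, 0.0587]
orientation: [-2.752, -1.514, 0.002]
contact_force: [0.2, -0.1, 0.1]
grip_width: -0.0002
gripper_force: 0.0
```

Run:
```python
from h import *
o=get_obs();print(o["clock"],o["tcp_pos"],o["contact_force"],o["grip_width"],o["gripper_force"],o["joints"])
go([.6393,.0262,.06],-32.3)
p=viewer.grab_frame("side")
i=p["pixels"][130:240,200:360,::-1]; cv2.imwrite("pics/p3.png",cv2.resize(i,(800,550),interpolation=2))
```

```text
11.5667 [0.6384057  0.02622462 0.05865603] [ 0.21084941 -0.07704078  0.14828953] -0.00015290367804586516 0.0 [-0.50384059  0.63318406  0.51472287  1.78576096 -0.40518938  0.83078048
 -0.35881684]
cyaw -32.4 shift [ 0.0023  0.0038 -0.0067] turn -0.0006
```

View pics/p3.png

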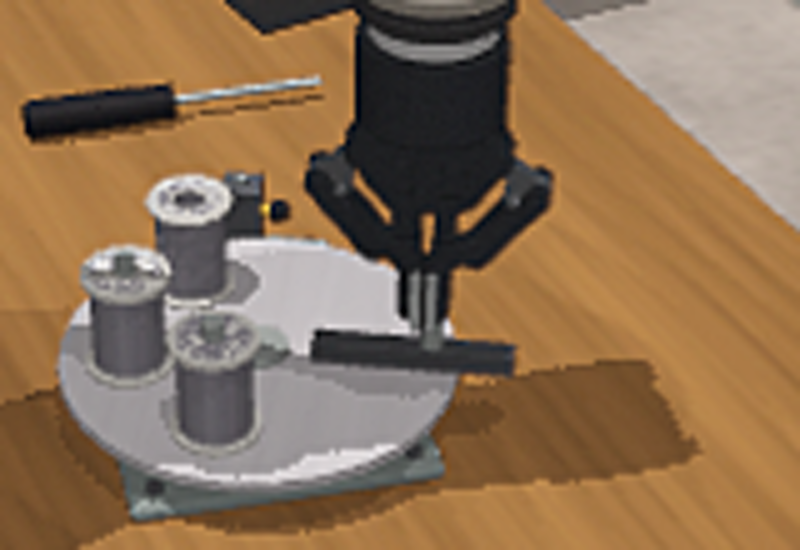

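Run:
```python
from h import *
p=viewer.grab_frame("side");np.set_printoptions(precision=1,suppress=True)
X=[[.6384,.0262,.0587],[.6384,.0262,.0737],[.6548,.0507,.087],[.6548,.0507,.052]]
print(((proj(p,X)+.5-[200,130])*5))
T=viewer.grab_frame("top");i=np.hstack([cv2.resize(T["pixels"][165:225,225:285,::-1],(400,400),interpolation=2),cv2.resize(p["pixels"][175:210,270:305,::-1],(400,400),interpolation=0)]); cv2.imwrite("pics/p4.png",i)
```

```text
[[424.1 363.5]
 [424.8 340.8]
 [432.2 287.7]
 [430.3 340.6]]
```

View pics/p4.png

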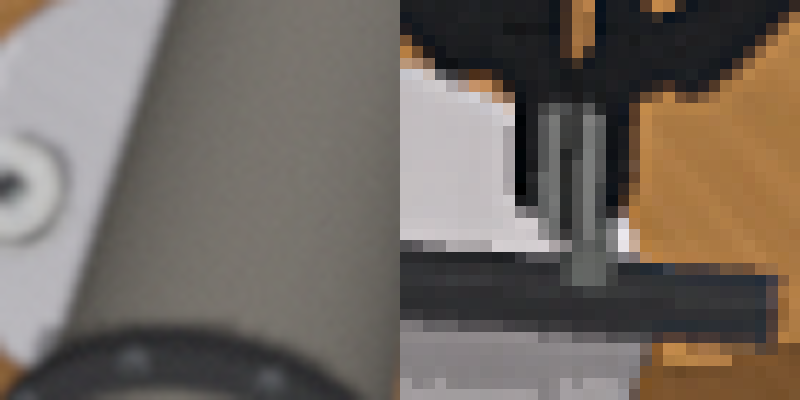

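The close-up shows the shut fingers just behind the pin, with the pin foot at (586,285) visible below the finger ends. The fingers sit higher than nominal, so I'll lower 10 mm for more overlap and advance to contact.

>>> play_rows([
  [[1, 0, 0, 0.025, 0], [1, 0, 0.004, 0.05, 0], [1, 0.02, 0.004, 0.05, 0], [1, 0.035, 0.004, 0.05, 0], [1, 0.04, 0.004, 0.05, 0], [1, 0.045, 0.004, 0.05, 0], [1, 0.05, 0.004, 0.05, 0], [1, 0.055, 0.004, 0.05, 0]],
])

```text
clock: 12.38
tcp_pos: [0.6454, 0.0348, 0.0491]
orientation: [2.752, 1.514, 0.0]
contact_force: [0.1, -0.5, -0.1]
grip_width: -0.0002
gripper_force: 0.0
```

>>> play_rows([
  [[1, 0.005, 0, 0, 0], [1, 0.01, 0, 0, 0], [1, 0.015, 0, 0, 0], [1, 0.02, 0, 0, 0]],
])

```text
clock: 12.72
tcp_pos: [0.6469, 0.0371, 0.049]
orientation: [2.753, 1.513, -0.002]
contact_force: [-2.1, -2.1, 1.8]
grip_width: 0.0001
gripper_force: 1.6
```

>>> play_rows([
  [[1, 0.0125, 0.002, 0, -0.017], [1, 0.0375, 0.005, 0, -0.05], [1, 0.0627, 0.007, 0, -0.083], [1, 0.088, 0.0074, 0, -0.117], [1, 0.1132, 0.0066, 0, -0.15]],
])

```text
clock: 13.13
tcp_pos: [0.6603, 0.0563, 0.0489]
orientation: [-2.552, -1.832, 0.002]
contact_force: [-3.0, -1.5, 2.0]
grip_width: 0.0001
gripper_force: 1.7
```

```bash
cat > st.py <<'E'
from h import *
np.set_printoptions(precision=4,suppress=True)
def st(c=np.array([.5745,.1015])):
    o=get_obs();F=np.array(o["contact_force"]);d=np.array(o["tcp_pos"][:2])-c
    Rm=R.from_rotvec(o["orientation"]).as_matrix();yaw=np.arctan2(Rm[1,1],Rm[0,1])
    t=np.array([-np.sin(yaw),np.cos(yaw)]);rr=np.array([np.cos(yaw),np.sin(yaw)])
    print("t",round(o["clock"],2),"yaw",np.degrees(yaw).round(2),"tang/rad pos",(d@t).round(4),(d@rr).round(4),"push",-F[:2]@t,"radF",F[:2]@rr,"Fz",F[2],"F",F,"j",np.array(o["joints"]).round(2))
st()
E
python3 st.py
```

```text
t 13.13 yaw -18.65 tang/rad pos -0.0154 0.0957 push 2.3640822156866457 radF -2.3608093671157877 Fz 2.000825953292469 F [-2.993  -1.4847  2.0008] j [-0.49  0.66  0.44  1.73 -0.37  0.83 -0.2 ]
```

```bash
python3 -c "
import numpy as np
s=.0155
for ph in list(np.arange(2.5,31,2.5)):
    f=np.radians(ph);print([1,round((.095*np.sin(f)+s*(1-np.cos(f)))/.2,4),round((.095*(np.cos(f)-1)+s*np.sin(f))/.2,4),0,round(-ph/90,4)])
"
```

```text
[1, np.float64(0.0208), np.float64(0.0029), 0, np.float64(-0.0278)]
[1, np.float64(0.0417), np.float64(0.0049), 0, np.float64(-0.0556)]
[1, np.float64(0.0627), np.float64(0.0061), 0, np.float64(-0.0833)]
[1, np.float64(0.0837), np.float64(0.0062), 0, np.float64(-0.1111)]
[1, np.float64(0.1046), np.float64(0.0055), 0, np.float64(-0.1389)]
[1, np.float64(0.1256), np.float64(0.0039), 0, np.float64(-0.1667)]
[1, np.float64(0.1464), np.float64(0.0013), 0, np.float64(-0.1944)]
[1, np.float64(0.1671), np.float64(-0.0021), 0, np.float64(-0.2222)]
[1, np.float64(0.1877), np.float64(-0.0065), 0, np.float64(-0.25)]
[1, np.float64(0.208), np.float64(-0.0118), 0, np.float64(-0.2778)]
[1, np.float64(0.2281), np.float64(-0.0179), 0, np.float64(-0.3056)]
[1, np.float64(0.2479), np.float64(-0.0249), 0, np.float64(-0.3333)]
```

>>> play_rows([
  [[1, 0.0208, 0.0029, 0, -0.0278], [1, 0.0417, 0.0049, 0, -0.0556], [1, 0.0627, 0.0061, 0, -0.0833], [1, 0.0837, 0.0062, 0, -0.1111], [1, 0.1046, 0.0055, 0, -0.1389], [1, 0.1256, 0.0039, 0, -0.1667], [1, 0.1464, 0.0013, 0, -0.1944], [1, 0.1671, -0.0021, 0, -0.2222], [1, 0.1877, -0.0065, 0, -0.25], [1, 0.208, -0.0118, 0, -0.2778], [1, 0.2281, -0.0179, 0, -0.3056], [1, 0.2479, -0.0249, 0, -0.3333]],
])

```text
clock: 14.13
tcp_pos: [0.6715, 0.1041, 0.0487]
orientation: [-1.992, -2.429, 0.003]
contact_force: [-1.6, -3.7, 0.7]
grip_width: 0.0
gripper_force: 1.7
```

```bash
python3 st.py
```

```text
t 14.13 yaw 11.29 tang/rad pos -0.0164 0.0956 push 3.301638578776535 radF -2.2759424555695364 Fz 0.7250593808236905 F [-1.5855 -3.6833  0.7251] j [-0.46  0.67  0.31  1.67 -0.25  0.84  0.16]
```

>>> play_rows([
  [[1, 0.0208, 0.0029, 0, -0.0278], [1, 0.0417, 0.0049, 0, -0.0556], [1, 0.0627, 0.0061, 0, -0.0833], [1, 0.0837, 0.0062, 0, -0.1111], [1, 0.1046, 0.0055, 0, -0.1389], [1, 0.1256, 0.0039, 0, -0.1667], [1, 0.1464, 0.0013, 0, -0.1944], [1, 0.1671, -0.0021, 0, -0.2222], [1, 0.1877, -0.0065, 0, -0.25], [1, 0.208, -0.0118, 0, -0.2778]],
])

```text
clock: 14.97
tcp_pos: [0.6617, 0.1442, 0.0487]
orientation: [1.419, 2.802, -0.002]
contact_force: [0.3, -3.2, -0.5]
grip_width: 0.0002
gripper_force: 1.7
```

```bash
python3 st.py
python3 - <<'E'
from h import *
p=viewer.grab_frame("side")
for n in ("index_end","stop","screw_axis"):
    for x in viewer.trace(p,n)[:1]: print(n,x["score"],x["rect"])
# gap between dark tip and dark arm: print gray patch
a=p["pixels"].astype(int)
c=np.array([.5745,.1015])
for deg in (38,45,50,55):
    t=np.radians(deg); print(deg,proj(p,[[*(c+.128*np.array([np.cos(t),np.sin(t)])),.045]]).round(1))
print(a[166:182,240:276].sum(2)//3)
E
```

```text
t 14.97 yaw 36.28 tang/rad pos -0.0172 0.0956 push 2.747058064050525 radF -1.6698633457448997 Fz -0.4694107184822389 F [ 0.2794 -3.2026 -0.4694] j [-0.44  0.65  0.2   1.68 -0.16  0.83  0.45]
index_end 0.9 [213.2, 166.9, 289.7, 227.8]
stop 0.44 [232.7, 167.7, 258.8, 182.5]
38 [[271.6 173.6]]
45 [[266.7 172.4]]
50 [[263.1 171.8]]
55 [[259.4 171.3]]
[[119 117 116 117  85  81  83  93  93  53  86  80  58 133 126 122 122 119
  105 111 126 124 123 122 116 114 116 124 101  15  29  26  25  39  96 105]
 [120 120 119 119  80  86  86  86  88  88  90  86  45 120 112 110 107 107
  108 105 107 107 112 123 120 116 128 142 105  15  26  27  24  38  97 106]
 [112 119 119  97  58  64  71  78  87  89  93  92  49 122 117 114 113 112
  111 108 107 108 109 112 123 131 172 169 114  17  29  28  25  38  95 105]
 [ 97 122 122  94  40  47  50  48  42  45  45  43  49 116 114 115 115 114
  113 111 108 106 108 110 124 116 143 153  80  17  27  29  26  41  94 102]
 [160 163 166 141  42  49  53  50  47  48  51  47  56 112  63  25  32  77
  115 112 111 108 106 105 108 111  94  86  77  18  25  30  25  36  95 102]
 [115 
[... 933 characters left out ...]
  88  91 136 145 142 130 122
  119 126 117  92  92 111 120 103 102 100  93  71  51  72  32  34  59 104]
 [123 120 132 157 156 181 176 176 184 218 219 208 206 203 203 209 185 186
  188 184 171 167 159 151 162  92 103 104  96  74  48  30  36  60 107 114]
 [208 202 201 199 198 197 196 195 193 191 191 192 192 192 192 193 194 195
  195 194 193 196 202 197 116  83 101 102  96  65  31  34  55 102 115 113]
 [189 190 190 191 189 191 190 189 189 188 188 186 188 190 191 192 191 192
  193 193 195 198 193 128  79  82  83  44  47  32  34  50  90 112 106 110]
 [189 206 207 205 187 185 190 190 190 190 190 190 193 210 209 207 189 192
  191 193 198 197 128  75  81  44  48  49  37  34  54 104 136 134 106 106]]
```

>>> play_rows([
  [[1, 0.0208, 0.0029, 0, -0.0278], [1, 0.0417, 0.0049, 0, -0.0556], [1, 0.0627, 0.0061, 0, -0.0833], [1, 0.0837, 0.0062, 0, -0.1111], [1, 0.0921, 0.0062, 0, -0.1222], [1, 0.1004, 0.006, 0, -0.1333]],
])

```text
clock: 15.67
tcp_pos: [0.6514, 0.162, 0.0492]
orientation: [1.123, 2.933, 0.0]
contact_force: [1.4, -2.7, -1.1]
grip_width: -0.0001
gripper_force: 1.6
```

```bash
python3 st.py; python3 -c "
import numpy as np
s=.0165
for ph in list(np.arange(.25,3.1,.25)):
    f=np.radians(ph);print([1,round(float(.095*np.sin(f)+s*(1-np.cos(f)))/.2,4),round(float(.095*(np.cos(f)-1)+s*np.sin(f))/.2,4),0,round(float(-ph/90),4)])
"
```

```text
t 15.67 yaw 48.11 tang/rad pos -0.0169 0.0964 push 2.8535664747951515 radF -1.1220983076986557 Fz -1.1421171007921533 F [ 1.3753 -2.7405 -1.1421] j [-0.44  0.64  0.14  1.69 -0.12  0.82  0.6 ]
[1, 0.0021, 0.0004, 0, -0.0028]
[1, 0.0041, 0.0007, 0, -0.0056]
[1, 0.0062, 0.001, 0, -0.0083]
[1, 0.0083, 0.0014, 0, -0.0111]
[1, 0.0104, 0.0017, 0, -0.0139]
[1, 0.0125, 0.002, 0, -0.0167]
[1, 0.0145, 0.0023, 0, -0.0194]
[1, 0.0166, 0.0026, 0, -0.0222]
[1, 0.0187, 0.0029, 0, -0.025]
[1, 0.0208, 0.0031, 0, -0.0278]
[1, 0.0229, 0.0034, 0, -0.0306]
[1, 0.025, 0.0037, 0, -0.0333]
```

>>> play_rows([
  [[1, 0.0021, 0.0004, 0, -0.0028], [1, 0.0041, 0.0007, 0, -0.0056], [1, 0.0062, 0.001, 0, -0.0083], [1, 0.0083, 0.0014, 0, -0.0111], [1, 0.0104, 0.0017, 0, -0.0139], [1, 0.0125, 0.002, 0, -0.0167], [1, 0.0145, 0.0023, 0, -0.0194], [1, 0.0166, 0.0026, 0, -0.0222]],
])

```text
clock: 16.33
tcp_pos: [0.6487, 0.165, 0.049]
orientation: [1.07, 2.954, 0.0]
contact_force: [1.3, -3.1, -0.5]
grip_width: 0.0001
gripper_force: 1.6
```

```bash
python3 st.py
python3 - <<'E'
from h import *
p=viewer.grab_frame("side"); print(p["pixels"].astype(int)[168:180,250:276].sum(2)//3)
E
```

```text
t 16.33 yaw 50.15 tang/rad pos -0.0162 0.0963 push 3.0234653915762495 radF -1.5342373406631777 Fz -0.4652166087696365 F [ 1.3383 -3.1151 -0.4652] j [-0.44  0.63  0.13  1.69 -0.11  0.82  0.62]
[[ 92  91  49 120 116 115 111  83  91 100  94  93  39  17  27  22  32  78
  113  77 126 121 118 115 117 119]
 [ 43  43  47 117 114 115 115 115 101 100  96  96  43  31  29  22  29  79
  111  86 123 121 119 118 115 117]
 [ 50  47  55 111  63  23  32  76 106 103  97  96  90  93  74  50  60  93
  115 108 118 121 120 121 118 116]
 [ 51  59 110 171  22  33  29  42 108 102  94  86  87  96 106  96 122 114
  121 119 115 118 119 119 120 119]
 [ 49  56  87 124  17  26  21  41 111 104  95  86  87  83  38  71 130 125
  123 120 119 114 114 116 120 119]
 [ 52  49  49  98  18  19  22  46 108 102  93  86  88  84  22  72 126 120
  121 123 121 119 114 115 116 120]
 [ 52  49  54 122  71  55  78  99 104 102  95  89  82  56  45 101 108 104
  106 121 123 122 119 115 114 116]
 [ 51  47  52 121 118 118 114 113 101 102  96  85  41  33  72 117 108 106
  105 108 121 122 122 118 114 116]
 [ 41  38  41 111 113 112 110  94 102 102  97  83  36  46 104 113 109 107
  105 104 108 122 123 121 119 116]
 [ 94  84  87 135 147 143 132  82  97 102  96  75  31  78 126 111 110 108
  106 108 115 116 122 124 122 118]
 [213 202 201 200 211 210 185  79  84  86  91  87  47 134 167 123 107 109
  107 120 115 114 118 122 123 122]
 [193 195 192 191 192 195 164  76  84  86  84  32  56 136 141 180 113 121
  118 124 117 113 112 117 121 125]]
```

>>> play_rows([
  [[1, 0.0021, 0.0004, 0, -0.0028], [1, 0.0041, 0.0007, 0, -0.0056], [1, 0.0041, 0.0007, 0, -0.0056]],
])

```text
clock: 16.63
tcp_pos: [0.648, 0.1657, 0.049]
orientation: [-1.057, -2.958, -0.0]
contact_force: [1.7, -2.4, 0.0]
grip_width: -0.0001
gripper_force: 1.5
```

```bash
python3 st.py
```

```text
t 16.63 yaw 50.66 tang/rad pos -0.0161 0.0963 push 2.8258020358030205 radF -0.8436047026836884 Fz 0.04135139840645874 F [ 1.6507 -2.4437  0.0414] j [-0.44  0.63  0.13  1.69 -0.11  0.82  0.63]
```

>>> play_rows([
  [[1, 0.0021, 0.0004, 0, -0.0028], [1, 0.0041, 0.0007, 0, -0.0056], [1, 0.0041, 0.0007, 0, -0.0056]],
])

```text
clock: 16.88
tcp_pos: [0.6475, 0.1663, 0.049]
orientation: [-1.044, -2.963, -0.0]
contact_force: [1.4, -3.3, 0.9]
grip_width: -0.0001
gripper_force: 1.5
```

```bash
python3 st.py
```

```text
t 16.88 yaw 51.17 tang/rad pos -0.0162 0.0963 push 3.131202685199594 radF -1.684457280203759 Fz 0.9004083463743197 F [ 1.3831 -3.2755  0.9004] j [-0.44  0.63  0.13  1.7  -0.1   0.82  0.63]
```

>>> play_rows([
  [[1, 0.0021, 0.0004, 0, -0.0028], [1, 0.0041, 0.0007, 0, -0.0056], [1, 0.0041, 0.0007, 0, -0.0056]],
])

```text
clock: 17.13
tcp_pos: [0.6469, 0.167, 0.049]
orientation: [-1.031, -2.967, -0.0]
contact_force: [0.4, -2.9, 0.1]
grip_width: -0.0002
gripper_force: 1.5
```

>>> play_rows([
  [[1, 0.0021, 0.0004, 0, -0.0028], [1, 0.0041, 0.0007, 0, -0.0056], [1, 0.0041, 0.0007, 0, -0.0056]],
])

```text
clock: 17.38
tcp_pos: [0.6463, 0.1676, 0.049]
orientation: [-1.018, -2.972, 0.0]
contact_force: [1.5, -2.4, 1.0]
grip_width: 0.0001
gripper_force: 1.5
```

>>> play_rows([
  [[1, 0.0021, 0.0004, 0, -0.0028], [1, 0.0041, 0.0007, 0, -0.0056], [1, 0.0041, 0.0007, 0, -0.0056]],
])

```text
clock: 17.63
tcp_pos: [0.6458, 0.1682, 0.049]
orientation: [-1.005, -2.976, 0.0]
contact_force: [1.1, -2.9, 1.3]
grip_width: 0.0001
gripper_force: 1.5
```

>>> play_rows([
  [[1, 0.0021, 0.0004, 0, -0.0028], [1, 0.0041, 0.0007, 0, -0.0056], [1, 0.0041, 0.0007, 0, -0.0056]],
])

```text
clock: 17.88
tcp_pos: [0.6456, 0.1684, 0.049]
orientation: [0.992, 2.98, -0.0]
contact_force: [2.1, -4.0, 0.3]
grip_width: 0.0001
gripper_force: 2.2
```

>>> play_rows([
  [[1, 0, 0, 0, 0], [1, 0, 0, 0, 0]],
])

```text
clock: 18.05
tcp_pos: [0.6456, 0.1685, 0.0491]
orientation: [0.993, 2.98, -0.0]
contact_force: [2.6, -4.0, 0.3]
grip_width: -0.0002
gripper_force: 2.4
```

```bash
python3 st.py
```

```text
t 18.05 yaw 53.14 tang/rad pos -0.0167 0.0962 push 4.476057500671704 radF -1.6486688044034084 Fz 0.301100307108259 F [ 2.5926 -4.0039  0.3011] j [-0.43  0.63  0.12  1.7  -0.1   0.82  0.66]
```

>>> play_rows([
  [[1, 0.003, 0, 0, 0], [1, 0.003, 0, 0, 0]],
])

```text
clock: 18.22
tcp_pos: [0.6455, 0.1685, 0.0491]
orientation: [0.993, 2.979, -0.0]
contact_force: [4.2, -4.8, -0.2]
grip_width: -0.0002
gripper_force: 3.0
```

```bash
python3 st.py
```

```text
t 18.22 yaw 53.13 tang/rad pos -0.0166 0.0962 push 6.217852108484604 radF -1.3582987301543548 Fz -0.21775586253674106 F [ 4.1596 -4.8171 -0.2178] j [-0.43  0.63  0.12  1.7  -0.1   0.82  0.66]
```

>>> play_rows([
  [[1, 0.003, 0, 0, 0], [1, 0.006, 0, 0, 0], [1, 0.006, 0, 0, 0]],
])

```text
clock: 18.47
tcp_pos: [0.6454, 0.1686, 0.0492]
orientation: [0.993, 2.977, -0.0]
contact_force: [6.6, -5.5, -1.8]
grip_width: -0.0001
gripper_force: 4.1
```

```bash
python3 st.py
```

```text
t 18.47 yaw 53.11 tang/rad pos -0.0164 0.0962 push 8.521560843887386 radF -0.43789279759586597 Fz -1.837887277894106 F [ 6.5521 -5.4661 -1.8379] j [-0.44  0.63  0.12  1.7  -0.1   0.82  0.66]
```

>>> play_rows([
  [[1, 0.004, 0, 0, 0], [1, 0.008, 0, 0, 0], [1, 0.008, 0, 0, 0]],
])

```text
clock: 18.72
tcp_pos: [0.6453, 0.1686, 0.0493]
orientation: [0.994, 2.975, -0.0]
contact_force: [9.3, -6.2, -4.1]
grip_width: 0.0004
gripper_force: 5.7
```

```bash
python3 st.py
```

```text
t 18.72 yaw 53.06 tang/rad pos -0.0163 0.0962 push 11.145163288704655 radF 0.6228765154316287 Fz -4.128399119698709 F [ 9.2828 -6.1994 -4.1284] j [-0.44  0.63  0.12  1.7  -0.09  0.81  0.65]
```

>>> play_rows([
  [[1, 0.003, 0, 0, 0], [1, 0.006, 0, 0, 0], [1, 0.006, 0, 0, 0], [1, 0.006, 0, 0, 0]],
])

```text
clock: 19.05
tcp_pos: [0.6452, 0.1686, 0.0493]
orientation: [0.994, 2.973, 0.0]
contact_force: [11.0, -7.4, -5.4]
grip_width: -0.0002
gripper_force: 6.9
```

```bash
python3 st.py
```

```text
t 19.05 yaw 53.03 tang/rad pos -0.0161 0.0962 push 13.251503984112572 radF 0.7492839100654374 Fz -5.383715673685854 F [11.0375 -7.3714 -5.3837] j [-0.44  0.63  0.12  1.7  -0.09  0.81  0.65]
```

>>> play_rows([
  [[1, 0.001, 0, 0, 0], [1, 0.001, 0, 0, 0], [1, 0.001, 0, 0, 0], [1, 0.001, 0, 0, 0], [1, 0.001, 0, 0, 0], [1, 0.001, 0, 0, 0], [1, 0.001, 0, 0, 0], [1, 0.001, 0, 0, 0]],
])

```text
clock: 19.72
tcp_pos: [0.6452, 0.1686, 0.0493]
orientation: [0.994, 2.973, -0.0]
contact_force: [11.2, -7.1, -6.0]
grip_width: 0.0005
gripper_force: 7.1
```

```bash
python3 st.py
```

```text
t 19.72 yaw 53.02 tang/rad pos -0.0161 0.0962 push 13.221794171637095 radF 1.0206396099638635 Fz -6.029810616528715 F [11.176  -7.1382 -6.0298] j [-0.44  0.63  0.12  1.7  -0.09  0.81  0.65]
```

>>> play_rows([
  [[1, -0.008, 0, 0, 0], [1, -0.016, 0, 0, 0], [1, -0.024, 0, 0, 0], [1, -0.035, 0, 0, 0], [1, -0.06, 0, 0, 0], [1, -0.12, 0, 0, 0], [1, -0.18, 0, 0, 0], [1, -0.2, 0, -0.1, 0], [1, -0.2, 0, -0.25, 0], [1, -0.2, 0, -0.45, 0], [1, -0.2, 0, -0.6, 0], [1, -0.2, 0, -0.6, 0]],
])

```text
clock: 20.72
tcp_pos: [0.6787, 0.1476, 0.177]
orientation: [0.991, 2.971, 0.011]
contact_force: [0.8, 0.4, 0.9]
grip_width: 0.0001
gripper_force: 0.0
```

```bash
python3 st.py
python3 - <<'E'
from f import *
np.set_printoptions(precision=4,suppress=True)
p=viewer.grab_frame("side"); a=p["pixels"].astype(int)
print(a[166:184,250:270].sum(2)//3)
c=np.array([.5745,.1015])
for d in (51,53,55):
    t=np.radians(d);e=np.array([np.cos(t),np.sin(t)]);q=np.array([-e[1],e[0]])
    print(d,"pin",proj(p,[[*(c+.095*e),.087]]),"end corners",proj(p,[[*(c+.14*e+s*.007*q),.052] for s in (1,-1)]).ravel(),"spool base/top",proj(p,[[*(c+.07*np.array([np.cos(t+2.269),np.sin(t+2.269)])),z] for z in (.038,.098)]).ravel())
for n in ("spool_center","cone","jar","driver"):
    for x in viewer.trace(p,n)[:3]: print(n,round(x["score"],2),x["rect"])
E
```

```text
t 20.72 yaw 53.09 tang/rad pos -0.0556 0.0994 push 0.4160614655219691 radF 0.8533048504202007 Fz 0.8730556825417956 F [0.8451 0.4324 0.8731] j [-0.4   0.53  0.15  1.55 -0.08  1.06  0.69]
[[ 86  80  55 119 111 110 141 191 186 183 105 109 109 107 103 101 104 120
  121 120]
 [ 88  85  45 122 113 109 124 180 184 157  86 110 112 110 108 104 101 103
  119 120]
 [ 91  90  48 120 116 113  93  94  92  82  68 105 105 112 111 107 104 102
  100 107]
 [ 43  42  49 115 111 112 103 105 102  93  78  82  82  87 115 111 108 105
  102 102]
 [ 51  47  54 111  60  32  86 107 104  95  80  87  83  54 115 111 111 108
  106 103]
 [ 50  57 110 171  17  39  90 109 103  95  79  86  64  61 113 110 110 110
  109 105]
 [ 51  56  85 123  17  38  90 108 103  93  80  84  40  67 112 107 108 109
  109 108]
 [ 54  48  50  97  16  29  85 109 104  95  87  85  39 105 111 107 105 107
  108 109]
 [ 53  50  54 122  69  54  83 107 102  96  85  60  52 121 112 108 106 106
  106 109]
 [ 52  51  50 122 118 117 105 105 104  99  81  34  71 118 112 109 106 106
  105 107]
 [ 44  39  39 110 114 110  95 105 103  96  61  38  98 112 109 1
[... 478 characters left out ...]
96  92  36 142 214 202 197 195 191 192 197
  214 214]
 [206 209 211 173  83  92  96  92  59  64 174 223 214 212 209 191 195 213
  213 209]]
51 pin [[259.4405 165.6084]] end corners [261.037  167.2146 265.6334 167.8464] spool base/top [227.1206 205.821  226.0506 187.6702]
53 pin [[258.3034 165.4644]] end corners [259.4109 167.0541 264.0388 167.5967] spool base/top [227.48   206.32   226.4189 188.1573]
55 pin [[257.1584 165.3423]] end corners [257.7767 166.925  262.4317 167.3781] spool base/top [227.8695 206.8112 226.8182 188.6368]
spool_center 0.83 [218.9, 186.1, 236.1, 213.6]
cone 0.69 [168.2, 134.5, 189.7, 176.7]
jar 0.89 [369.3, 270.4, 391.8, 307.3]
driver 0.84 [204.8, 144.1, 260.6, 159.0]
```

```bash
python3 -c "
from bench import r
print(r.hand_in())"
```

```text
the job is handed in; nothing more can be done
None
```

The spool is seated upright on the post. I pressed the index arm against the stop at about 7.6 N (worked out from the push force) for over 0.6 s and left it resting on the rubber. The cone, jar and screwdriver didn't visibly move, and the job is handed in; no verdict came back.

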